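Load the covered dish into the dish mixer and start it

TASK

The covered dish stands loose on top of the dish mixer, beside the round recess made for it. Without picking it up or tipping it, push it across the top with your fingertips until it drops into the recess and lies flat on the bottom, and only then press the start button all the way down and let it come back up. Leave the small vial on the mixer, the bottle and the tube rack where they stand.

Things in the scene. Friction and masses are not known exactly. Their poses are not given: they have to be found in the camera images.
- dish: Flat round white dish with its lid on, a rigid disc 90 mm in diameter and 15 mm tall, 65 to 125 g, its upright sides plain. Too wide to be grasped by most grippers and not to be lifted. Origin: centre of its underside; z up. It starts flat on the deck of the mixer.
- mixer: Fixed white dish mixer, a box 205 mm (its x) by 305 mm (its y) and 70 mm high with a flat grey top, the deck. Origin on the table; its frame is turned with the machine, z up. In its frame the case spans x -112 to +92 mm, y -140 to +165 mm, and the deck is at z = 70 mm. The recess is at x +20, y -70; the button at x -85, y -75; the dish starts at x 0 to +50, y +50 to +85 (its centre). It may be turned by up to 0.5 rad.
- recess (a point): Centre of the floor of the round recess in the deck: 97 mm in diameter, 6 mm deep, black floor 64 mm above the table, upright wall. The seated dish stands 9 mm proud of the deck with 3.5 mm play all round. Axes as the mixer's.
- start_top (a point): Centre of the top of the grey round push button (24 mm in diameter, in a small grey housing) on the deck near the mixer's front edge. Released, it stands 22 mm above the deck (92 mm above the table). It moves down with the button.
- start (a joint): Travel of the start button in m: 0 released, 0.006 fully down. A spring pushes it back up; fully down takes about 5 N.
- vial: Small amber jar with white cap, 24 mm in diameter, 45 mm tall, loose on the deck near its front edge (mixer frame x -92, y +30 to +110 mm). Bystander. Origin: centre of its underside.
- bottle: White plastic bottle, 54 mm in diameter, 120 mm tall, loose on the table beside the mixer on its +y side. Bystander. Origin: centre of its underside.
- rack: White tube rack, 60 by 130 mm, 45 mm high, with capped tubes rising to 92 mm, loose on the table on the mixer's -y side. Bystander. Origin: centre of its underside.
Things that resemble listed ones, but are neither listed nor needed, are in the scene too. Leave any blue or green look-alike of the dish alone.

How it is judged:
By the outcome, as a careful person would: the job done as asked, in the order asked, and still so for the second after the job is handed in, with the robot touching nothing.
It also fails if it takes over 50 s, if anything falls off the work surface, if the arm or the gripper's body presses on something with over 40 N, if the wrist force passes 120 N, or if a joint passes its speed limit or range.

ROBOT

A 7-joint arm with a two-finger parallel gripper is mounted at the origin on the work surface. World frame = base frame: x ahead of the robot, y to its left, z up, the work surface at z = 0. Lengths are in mm, angles in degrees, forces in N, time in s.
With the tool pointing down it reaches from about 425 to 975 mm from the base axis. Payload 16.7 kg.
Tool frame: the origin (TCP) lies where the fingers leave the gripper's body, on its centre line; the fingertips stand 73 mm ahead of it and the grasp point (between the pads) lies 54 mm ahead of it; x points along the fingers, z is the direction in which the jaws open and shut, and the axes are right-handed (so a half turn about x gives the same grasp; the last joint's range is limited). The gripper opens to 85 mm and grips with 20 to 120 N. Pads are 22 mm wide; open, the fingers measure 114 mm over their backs; the gripper's body (76 mm by 85 mm) begins 54 mm behind the grasp point. The pads swing forward as they close: fully open they stand 13 mm farther back than shut.
Start: joints at [-82.936, 24.414, 4.234, 92.017, -1.954, 63.644, -3.845], TCP at [181.874, 650.002, 303.902] pointing down, gripper open.
Joint ranges: [-163.25, 163.25], [-28.42, 122.38], [-70.27, 78.77], [12.13, 141.07], [-58.53, 238.53], [9.26, 117.41], [-156.51, 156.51]. Speed limits (degrees/s): [108.29, 108.29, 136.94, 136.94, 172.46, 172.46, 172.46].

INTERFACE

Orientations are given as a 3x3 rotation matrix whose columns are the frame's x, y, z axes.
In Python, from plant import * gives the robot as it stands.
- The arm moves only by the tool jog_arm, never from a script. Its argument "increments" is text: rows parted by semicolons, each of 6 numbers parted by spaces: the shift along the tool's x, y, z as a fraction of full scale, then the turn, a rotation vector about the tool's x, y, z as a fraction of full scale. A call has 1 to 20 rows; each row shifts and turns the commanded pose from where the row before left it, along the tool's axes as they then stand; what a row does not reach is not made up. Full scale, the value 1, is 0.3 m for a shift and pi/2 rad for a turn. A row lasts 1/10 s, in which the tool goes at most 50 mm and 8.59 degrees, less where a joint would pass 70% of its speed; a pose out of reach is approached as far as the arm can. A call with a number of a shift or a turn outside -1 to 1 is refused whole. A call with a gripper value outside its range is refused whole. "fingers" is the opening, from -1 (shut) to 1 (fully open), set as the call begins (left out, the last holds). The fingers move at their own pace and stop on an object; "grip_force" is the grip in N (left out, the last holds). Time passes only in rows, so rows that do not move let the fingers close. It gives the time, the measured TCP pose, the force and the opening at its end, in the units of the state.
- get_state(): the state, without advancing time (a new reading comes with each control period).
- camera(name): name is "side" or "top" or "wrist"; returns the picture (384x512x3 uint8, red, green, blue); there is no depth.
- camera_info(name): a dict with "intrinsics" (3x3 intrinsics, pixels), "k1" (the pictures are not rectified: a ray, as slopes to the right and down, at radius r is drawn at 1 + k1 r^2 times it, then the intrinsics apply), "R" (3x3) and "t" (3): a world point X has camera coordinates R X + t. Camera axes: x right, y down, z forward; pixel columns grow to the right and rows downward; lengths in mm; the calibration is good to about 2 mm. A picture is of the moment at which its call begins: read the wrist's pose just before it. camera_info takes no time and is no camera call; for the wrist camera it gives the pose at the moment of the call.
- job_done(): hands the job in, once; it reports no verdict.
Trained networks look in the newest picture that a camera, given by its name, has taken for a name from the list of things; names that differ only in an ending like _2 or _b are one class to them, and where a whole thing is asked for, a point or a joint stands for the part that bears it (a point fixed in the world has none). Each returns a list of dicts, best first, with "conf" (0 to 1); they miss things now and then, are a little off and sometimes report something else, mostly with a low value. They report only what shows in the picture. A call takes as long as a camera call. They do not tell look-alikes from the thing itself.
- search_frame(label, camera): "location" ([x, y, z] in mm, in the coordinates of the camera as it stood for that picture, good to about 4 mm: the middle of the surface that is visible of it).
- landmark_of(label, camera): "location" ([x, y, z] in mm, in the coordinates of the camera as it stood for that picture, good to about 4 mm: a listed point, or the origin of a listed thing).
The state is a dict: "time_s": time; "joint_positions": joint angles; "qvel": joint speeds; "tau": joint torques, N m; "position": TCP position; "ee_rot": TCP orientation; "contact_force": force on the tool from outside, world axes, zero at the start; "wrist_torque": the same for the moment, N m; "opening": finger opening in mm.
Only numpy, scipy, OpenCV 4.12 (cv2) and the standard library are available. Lean on these libraries where they do the work, as an engineer would, in place of code of your own. Each camera call takes 0.05 s, during which the arm holds its last target.

## Working session

There is one attempt and no reset: what is moved stays moved. The work goes in short steps, Python scripts to look and compute and a tool call to move; the robot and the scene stay as the last step left them, time stands still between calls to the robot, and variables do not carry over. Pictures are saved under pics/ and viewed, and the job is handed in when it is done.

Besides the shell and the picture viewer there is one more tool, called after ">>>" as name(argument=value, ...) on one line, values as JSON. jog_arm: Moves the arm, as the interface text tells. Its arguments: {"type":"object","properties":{"increments":{"type":"string"},"fingers":{"type":"number"},"grip_force":{"type":"number"}},"required":["increments"]}

```bash
ls; mkdir -p pics; cat > h.py <<'E'
from plant import *
import numpy as np, cv2
def snap(n,f):
    im=camera(n); cv2.imwrite('pics/'+f,im[:,:,::-1]); return im
def w(ci,p): 
    R=np.array(ci['R']);t=np.array(ci['t']); return R.T@(np.array(p)-t)
def ray(ci,u,v,z):
    K=np.array(ci['intrinsics']);k=ci['k1']
    a=np.array([(u-K[0,2])/K[0,0],(v-K[1,2])/K[1,1]]);b=a.copy()
    for _ in range(20): b=a/(1+k*(b@b))
    R=np.array(ci['R']);c=-R.T@np.array(ci['t']);d=R.T@np.array([b[0],b[1],1])
    return c+d*(z-c[2])/d[2]
def proj(ci,X):
    K=np.array(ci['intrinsics']);p=np.array(ci['R'])@np.array(X)+np.array(ci['t']);s=p[:2]/p[2];s=s*(1+ci['k1']*(s@s))
    return K[0,0]*s[0]+K[0,2],K[1,1]*s[1]+K[1,2]
E
python3 - <<'E'
from h import *
np.set_printoptions(precision=1,suppress=True)
s=get_state();print(s['time_s'],s['position'],np.array(s['ee_rot']),s['opening'])
for n in ['top','side']:
    ci=camera_info(n); snap(n,n+'0.png')
    for l in ['dish','mixer','recess','start_top','vial','bottle','rack']:
        print(n,l,[(round(d['conf'],2),w(ci,d['location'])) for d in landmark_of(l,n)])
print(get_state()['time_s'])
E
```

```text
pics
0.0 [181.8 649.7 303.2] [[-0.  -1.   0.3]
 [-0.   0.3  1. ]
 [-1.  -0.  -0. ]] 84.93442402483235
top dish [(0.98, array([777.2, -78.5,   0.2])), (0.7, array([806.2,  93.9,  -2.2])), (0.63, array([596.2, -52.1,  70.5])), (0.56, array([ 766.2, -305.3,   -2.4]))]
top mixer [(0.92, array([543.4, -89.1,  -1.5]))]
top recess [(0.64, array([ 536.1, -158.5,   64.5]))]
top start_top [(0.67, array([ 435.3, -129.5,   91.3]))]
top vial [(0.59, array([473.8, -11.2,  74. ]))]
top bottle [(0.85, array([657.5, 147.6,  -2.3]))]
top rack [(0.91, array([ 436.6, -290.3,    1.3])), (0.15, array([ 436.6, -127.5,   90.9]))]
side dish [(0.89, array([809.8,  90.3,   0.1])), (0.85, array([594. , -47.6,  69.1])), (0.81, array([ 760.2, -300.7,    0.7])), (0.61, array([777.7, -75.3,  -1. ]))]
side mixer [(0.73, array([ 435.7, -127.2,   89.1])), (0.72, array([541.6, -85.2,  -0.2]))]
side recess []
side start_top [(0.62, array([ 433. , -126. ,   90.8])), (0.39, array([469. , -11.6,  68. ]))]
side vial [(0.74, array([470.8, -11.5,  68.9]))]
side bottle [(0.81, array([655.9, 144.4,   0.8]))]
side rack [(0.78, array([ 436.6, -291. ,    3.4]))]
0.8
```

View pics/top0.png

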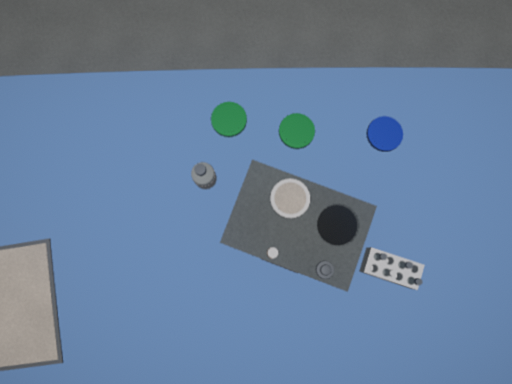

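View pics/side0.png

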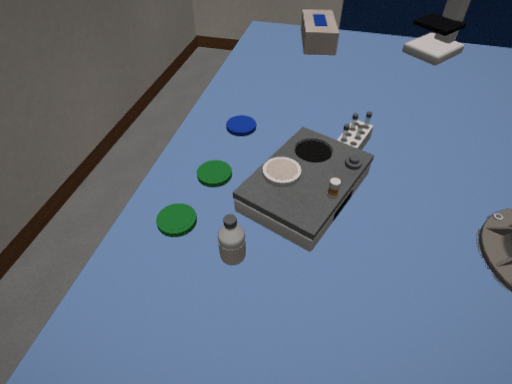

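The white dish is at (290,198) in the top view. Its look-alikes are green at (229,119) and (297,131), and blue at (385,134). The recess is at (337,225), the button at (325,270), the vial at (273,253), the bottle at (204,175) and the rack at (394,268). I choose the white dish on the deck, and will check it in a close crop and refine the positions.

```bash
python3 - <<'E'
from h import *
np.set_printoptions(precision=1,suppress=True)
im=cv2.imread('pics/top0.png'); ci=camera_info('top')
print(ci['k1'],np.array(ci['intrinsics']),'cam',-np.array(ci['R']).T@np.array(ci['t']))
c=im[150:300,210:440]; cv2.imwrite('pics/crop0.png',cv2.resize(c,None,fx=3.4,fy=3.4,interpolation=cv2.INTER_CUBIC))
g=im.max(2)
# dish bright
def comp(mask,u,v):
    n,l,s,ce=cv2.connectedComponentsWithStats(mask.astype(np.uint8)); k=l[v,u]; m=(l==k).astype(np.uint8)
    cs,_=cv2.findContours(m,cv2.RETR_EXTERNAL,cv2.CHAIN_APPROX_NONE); h=cv2.convexHull(max(cs,key=cv2.contourArea)); return cv2.fitEllipse(h),s[k]
e,s=comp((g>105)&(im[:,:,0].astype(int)-im[:,:,2]<40),290,198);print('dish',e,s,ray(ci,*e[0],82))
print('px',g[198,290],g[225,337],g[225,300])
e,s=comp(g<25,337,225);print('rec',e,s,ray(ci,*e[0],67))
for n,p,z in [('c1',(253,161),70),('c2',(376,208),70),('c3',(349,289),70),('c4',(221,241),70),('btn',(325,270),92),('vial',(273,253),115)]: print(n,ray(ci,*p,z))
E
```

```text
-0.08203644351351128 [[422.2   0.  246.6]
 [  0.  422.2 188. ]
 [  0.    0.    1. ]] cam [ 468.4   33.5 1024.1]
dish ((278.6064453125, 216.19705200195312), (92.72126007080078, 211.95628356933594), 111.7151870727539) [ 220  160  109  101 2024] [554.8 -26.1  82. ]
px 171 45 101Traceback (most recent call last):
  File "<stdin>", line 13, in <module>
  File "<stdin>", line 10, in comp
cv2.error: OpenCV(4.12.0) /io/opencv/modules/imgproc/src/shapedescr.cpp:361: error: (-201:Incorrect size of input array) There should be at least 5 points to fit the ellipse in function 'fitEllipseNoDirect'
```

View pics/crop0.png

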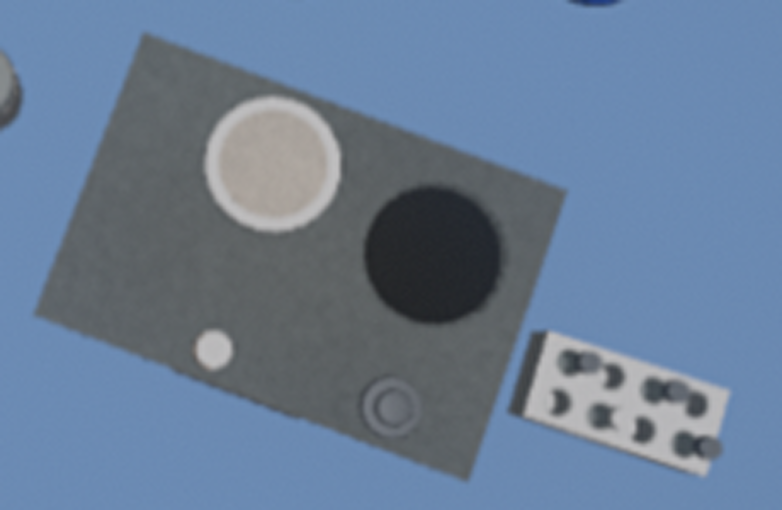

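The crop confirms a white lidded dish on the grey deck, next to the black recess.

```bash
cat > fit.py <<'E'
from h import *
np.set_printoptions(precision=1,suppress=True)
def comp(mask,u,v):
    n,l,s,ce=cv2.connectedComponentsWithStats(mask.astype(np.uint8)); k=l[v,u]; m=(l==k).astype(np.uint8)
    cs,_=cv2.findContours(m,cv2.RETR_EXTERNAL,cv2.CHAIN_APPROX_NONE); h=cv2.convexHull(max(cs,key=cv2.contourArea)); return cv2.fitEllipse(h),s[k]
E
python3 - <<'E'
from fit import *
im=cv2.imread('pics/top0.png'); ci=camera_info('top')
g=im.max(2)
e,s=comp((g>140)&(im[:,:,0].astype(int)-im[:,:,2]<30),290,198);print('dish',e,s,ray(ci,*e[0],85))
e,s=comp(g<70,337,225);print('rec',e,s,ray(ci,*e[0],68))
d=[ray(ci,*p,70) for p in [(252.5,160.5),(376,206),(347.5,291),(221,242.5)]]
for a,b in [(0,1),(3,2),(3,0),(2,1)]: v=d[b]-d[a]; print(np.hypot(*v[:2]),np.degrees(np.arctan2(v[1],v[0])))
print(np.array(d))
for n,p,z in [('btn',(210+392/3.4,150+406/3.4),92),('vial',(210+214/3.4,150+349/3.4),115)]: print(n,ray(ci,*p,z))
ci=camera_info('wrist');print(ci)
E
```

```text
dish ((289.8216857910156, 197.826416015625), (39.33601379394531, 39.956912994384766), 128.80296325683594) [ 270  178   40   40 1245] [595.5 -52.   85. ]
rec ((336.9540100097656, 224.76866149902344), (39.781700134277344, 40.881229400634766), 139.09898376464844) [ 317  205   41   40 1283] [ 534.9 -158.9   68. ]
301.17589585225926 -111.3407509680728
301.17110713854345 -111.567297146918
201.37140548230207 -21.310342935975534
202.56222211899592 -21.31254212007948
[[ 685.7   30.6   70. ]
 [ 576.1 -249.9   70. ]
 [ 387.4 -176.3   70. ]
 [ 498.1  103.8   70. ]]
btn [ 436.4 -124.7   92. ]
vial [474.  -10.3 115. ]
{'intrinsics': array([[344.1,   0. , 253.8],
       [  0. , 344.1, 186. ],
       [  0. ,   0. ,   1. ]]), 'k1': 0.006169379592179033, 'R': array([[ 0.3,  1. ,  0. ],
       [ 0.9, -0.3,  0.3],
       [ 0.3, -0.1, -1. ]]), 't': array([-673.4,  -34.4,  376.7])}
```

```bash
cat > go.py <<'E'
from h import *
import sys
from scipy.spatial.transform import Rotation as Ro
np.set_printoptions(precision=4,suppress=True)
# usage: go.py x y z [jawangle deg]
def plan(x,y,z,ang=None):
    s=get_state();R=np.array(s['ee_rot']);p=np.array(s['position'])
    d=np.array([x,y,z])-p; print('t',s['time_s'],'pos',p,'F',np.array(s['contact_force']),'op',s['opening'])
    print('dist',np.linalg.norm(d),'toolfrac total',R.T@d/300)
    if ang is not None:
        a=np.radians(ang);Z=np.array([np.cos(a),np.sin(a),0]);X=np.array([0,0,-1.]);T=np.stack([X,np.cross(Z,X),Z],1)
        print('rotfrac total',Ro.from_matrix(R.T@T).as_rotvec()/(np.pi/2))
if __name__=='__main__': plan(*map(float,sys.argv[1:]))
E
python3 go.py 626 0 250 -29.4
```

```text
t 0.8 pos [181.8852 650.0153 303.9547] F [-0.0605 -0.2742 -0.5053] op 85.26701967933445
dist 789.0937310900965 toolfrac total [ 0.1797 -2.0095 -1.6877]
rotfrac total [ 1.153  0.    -0.   ]
```

>>> jog_arm(increments="0 -.1182 -.0993 0 0 0;0 -.1182 -.0993 0 0 0;0 -.1182 -.0993 0 0 0;0 -.1182 -.0993 0 0 0;0 -.1182 -.0993 0 0 0;0 -.1182 -.0993 0 0 0;0 -.1182 -.0993 0 0 0;0 -.1182 -.0993 0 0 0;0 -.1182 -.0993 0 0 0;0 -.1182 -.0993 0 0 0;0 -.1182 -.0993 0 0 0;0 -.1182 -.0993 0 0 0;0 -.1182 -.0993 0 0 0;0 -.1182 -.0993 0 0 0;0 -.1182 -.0993 0 0 0;0 -.1182 -.0993 0 0 0;0 -.1182 -.0993 0 0 0", fingers=0.18)

```text
time_s: 2.5
position: [626.8, -1.7, 304.1]
ee_rot: [[0.0, -0.963, 0.269], [0.0, 0.269, 0.963], [-1.0, -0.0, 0.0]]
contact_force: [0.6, 1.5, -1.0]
opening: 50.6
```

>>> jog_arm(increments="0 0 0 .0887 0 0;0 0 0 .0887 0 0;0 0 0 .0887 0 0;0 0 0 .0887 0 0;0 0 0 .0887 0 0;0 0 0 .0887 0 0;0 0 0 .0887 0 0;0 0 0 .0887 0 0;0 0 0 .0887 0 0;0 0 0 .0887 0 0;0 0 0 .0887 0 0;0 0 0 .0887 0 0;0 0 0 .0887 0 0")

```text
time_s: 3.8
position: [625.9, -0.0, 304.0]
ee_rot: [[0.0, 0.496, 0.868], [0.0, 0.868, -0.496], [-1.0, 0.0, 0.0]]
contact_force: [0.3, 0.2, -0.7]
opening: 50.5
```

```bash
python3 go.py 626 0 160 -29.4; python3 - <<'E'
from h import *
snap('wrist','w1.png')
E
```

```text
t 3.8 pos [625.9305  -0.0069 303.9973] F [ 0.2601  0.1606 -0.736 ] op 50.47821837358128
dist 143.99731691735926 toolfrac total [0.48   0.0001 0.0002]
rotfrac total [-0.0036  0.     -0.0001]
```

View pics/w1.png

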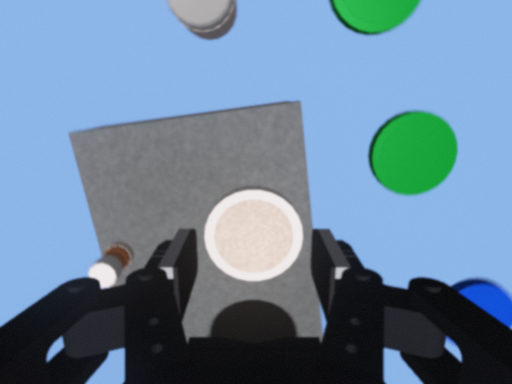

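```bash
python3 - <<'E'
from fit import *
im=cv2.imread('pics/w1.png'); ci=camera_info('wrist'); g=im.max(2)
e,s=comp((im.min(2)>150),253,234);print('dish',e,s,ray(ci,*e[0],85))
s=get_state();R=np.array(s['ee_rot']);p=np.array(s['position'])
for L in (60,66,73,80):
  print(L,[np.array(proj(ci,p+R@np.array([L,b,a]))) for a in(-25,25) for b in (-11,11)])
E
```

```text
dish ((253.2111358642578, 235.09271240234375), (92.54788970947266, 100.04566955566406), 89.5367202758789) [ 204  189  100   93 7293] [596.5 -51.3  85. ]
60 [array([192.1, 279.1]), array([189.5, 230.3]), array([311.1, 279.1]), array([313.5, 230.2])]
66 [array([194.4, 272. ]), array([192.1, 224.8]), array([308.9, 271.9]), array([311.1, 224.7])]
73 [array([197. , 264.3]), array([194.8, 218.9]), array([306.5, 264.2]), array([308.5, 218.9])]
80 [array([199.3, 257.2]), array([197.3, 213.5]), array([304.3, 257.1]), array([306.1, 213.5])]
```

>>> jog_arm(increments=".128 0 0 0 0 0;.128 0 0 0 0 0;.128 0 0 0 0 0;.12 0 0 0 0 0;0 0 0 0 0 0;0 0 0 0 0 0")

```text
time_s: 4.45
position: [626.1, -0.5, 153.4]
ee_rot: [[-0.0, 0.49, 0.872], [-0.0, 0.872, -0.49], [-1.0, -0.001, -0.0]]
contact_force: [0.5, -0.0, 1.0]
opening: 50.3
```

```bash
python3 - <<'E'
from h import *
print(get_state()['contact_force'])
snap('wrist','w2.png');snap('side','s2.png')
im=cv2.imread('pics/s2.png')[110:260,220:400];cv2.imwrite('pics/s2c.png',cv2.resize(im,None,fx=4,fy=4))
E
```

```text
[ 0.49771559 -0.04151835  1.01264771]
```

View pics/w2.png

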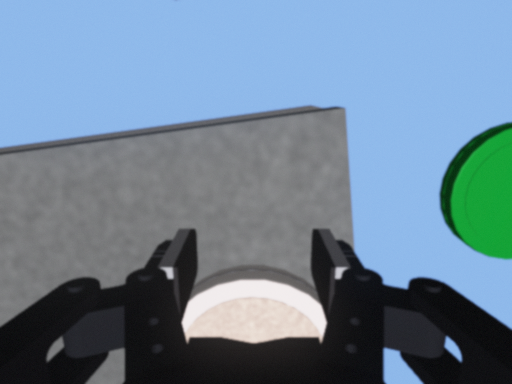

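View pics/s2c.png

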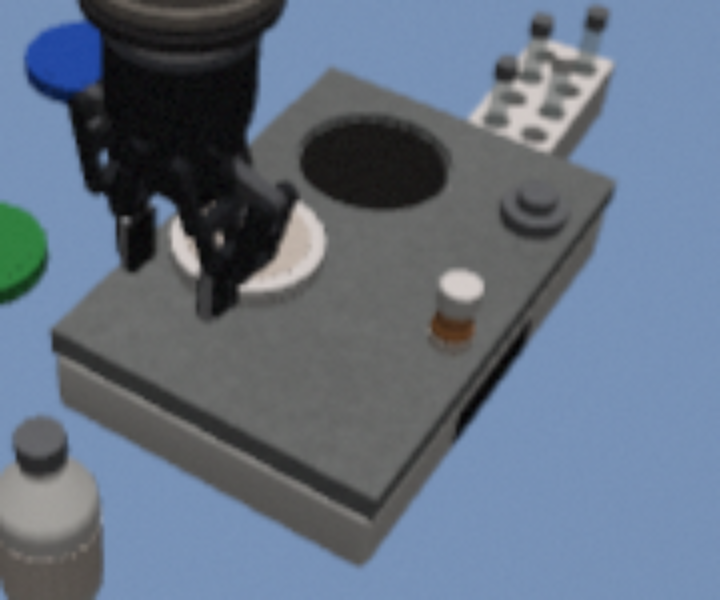

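>>> jog_arm(increments=".017 0 0 0 0 0;0 0 0 0 0 0")

```text
time_s: 4.75
position: [626.2, 0.1, 148.2]
ee_rot: [[0.001, 0.491, 0.871], [0.0, 0.871, -0.491], [-1.0, 0.001, 0.001]]
contact_force: [1.2, -0.6, -0.6]
opening: 50.7
```

>>> jog_arm(increments=".008 0 0 0 0 0;0 0 0 0 0 0")

```text
time_s: 4.95
position: [625.9, -0.1, 145.2]
ee_rot: [[-0.0, 0.491, 0.871], [0.0, 0.871, -0.491], [-1.0, 0.0, -0.0]]
contact_force: [0.8, -0.4, 0.2]
opening: 50.5
```

>>> jog_arm(increments=".008 0 0 0 0 0;0 0 0 0 0 0")

```text
time_s: 5.15
position: [625.8, -0.2, 142.6]
ee_rot: [[-0.0, 0.491, 0.871], [-0.0, 0.871, -0.491], [-1.0, -0.0, -0.0]]
contact_force: [-0.6, 0.3, -0.2]
opening: 50.7
```

>>> jog_arm(increments=".006 0 0 0 0 0;0 0 0 0 0 0")

```text
time_s: 5.35
position: [625.8, -0.1, 140.8]
ee_rot: [[-0.0, 0.491, 0.871], [-0.0, 0.871, -0.491], [-1.0, -0.0, -0.0]]
contact_force: [-0.2, 0.3, -0.2]
opening: 50.6
```

>>> jog_arm(increments=".005 0 0 0 0 0;0 0 0 0 0 0")

```text
time_s: 5.55
position: [626.0, -0.2, 139.6]
ee_rot: [[0.0, 0.491, 0.871], [0.0, 0.871, -0.491], [-1.0, 0.0, 0.0]]
contact_force: [-0.9, 0.3, 2.9]
opening: 50.5
```

>>> jog_arm(increments=".005 0 0 0 0 0;0 0 0 0 0 0")

```text
time_s: 5.75
position: [626.1, -0.3, 139.5]
ee_rot: [[0.0, 0.491, 0.871], [0.001, 0.871, -0.491], [-1.0, 0.001, -0.0]]
contact_force: [-11.3, 1.6, 29.0]
opening: 50.4
```

>>> jog_arm(increments=".005 0 0 0 0 0;0 0 0 0 0 0")

```text
time_s: 5.95
position: [626.2, -0.4, 139.3]
ee_rot: [[0.001, 0.492, 0.871], [0.002, 0.871, -0.492], [-1.0, 0.002, -0.0]]
contact_force: [-20.1, 4.6, 55.4]
opening: 50.4
```

>>> jog_arm(increments="-.0233 0 0 0 0 0;0 0 0 0 0 0;0 -.025 0 0 0 0;0 -.025 0 0 0 0;0 -.025 0 0 0 0;0 -.025 0 0 0 0;0 -.025 0 0 0 0;0 -.025 0 0 0 0;0 -.025 0 0 0 0;0 -.025 0 0 0 0;0 -.025 0 0 0 0;0 -.025 0 0 0 0;0 -.025 0 0 0 0;0 -.025 0 0 0 0;0 -.01 0 0 0 0;0 0 0 0 0 0")

```text
time_s: 7.55
position: [580.0, -81.7, 143.6]
ee_rot: [[-0.0, 0.492, 0.871], [-0.0, 0.871, -0.492], [-1.0, -0.0, 0.0]]
contact_force: [-0.3, 0.3, 0.5]
opening: 50.2
```

```bash
python3 - <<'E'
from fit import *
ci=camera_info('wrist')
im=snap('wrist','w3.png');im2=snap('top','t3.png')
c=im2[150:300,210:440,::-1]; cv2.imwrite('pics/t3c.png',cv2.resize(c,None,fx=3.4,fy=3.4,interpolation=cv2.INTER_CUBIC))
E
python3 go.py 558.7 -117 143.5
```

```text
t 7.65 pos [580.3416 -81.0279 143.4774] F [-0.3299 -0.1057 -0.4685] op 50.22691235613968
dist 41.98040034351017 toolfrac total [-0.0001 -0.1399 -0.004 ]
```

View pics/t3c.png

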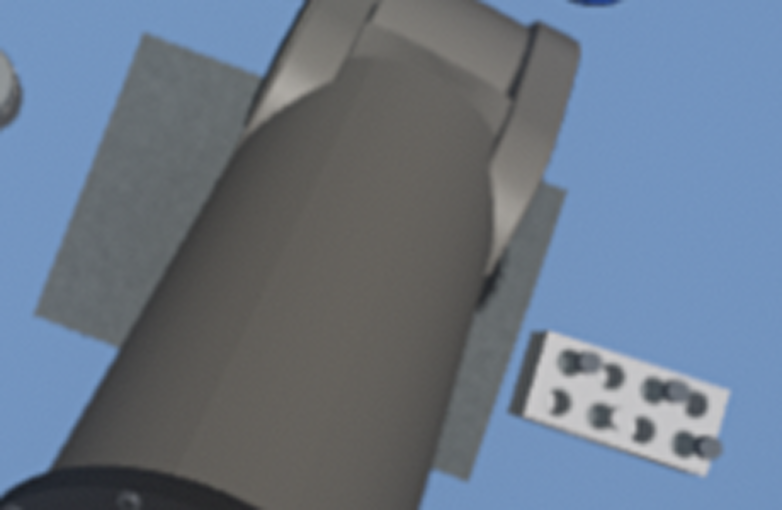

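View pics/w3.png

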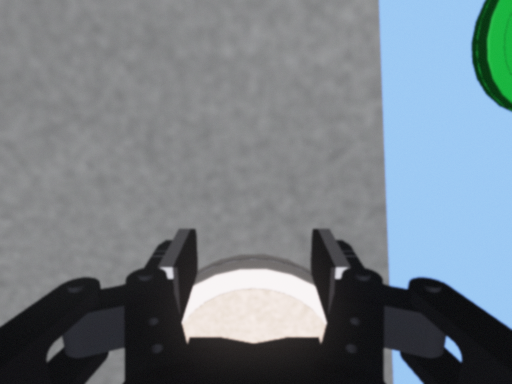

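>>> jog_arm(increments="0 -.02 -.001 0 0 0;0 -.02 -.001 0 0 0;0 -.02 -.001 0 0 0;0 -.02 -.001 0 0 0;0 -.02 0 0 0 0;0 -.01 0 0 0 0;0 -.007 0 0 0 0;0 -.007 0 0 0 0;0 0 0 0 0 0")

```text
time_s: 8.55
position: [560.8, -113.1, 143.5]
ee_rot: [[-0.0, 0.491, 0.871], [-0.0, 0.871, -0.491], [-1.0, -0.0, -0.0]]
contact_force: [0.2, -0.7, 0.6]
opening: 50.0
```

```bash
python3 go.py 558.7 -117 143.5; python3 - <<'E'
from fit import *
im=snap('wrist','w4.png');im2=snap('side','s4.png')
c=im2[110:260,220:400,::-1]; cv2.imwrite('pics/s4c.png',cv2.resize(c,None,fx=4,fy=4,interpolation=cv2.INTER_CUBIC))
E
```

```text
t 8.55 pos [ 560.8262 -113.1392  143.4979] F [ 0.1811 -0.6632  0.5744] op 50.0373706664177
dist 4.40759135943403 toolfrac total [-0.     -0.0147  0.0001]
```

View pics/w4.png

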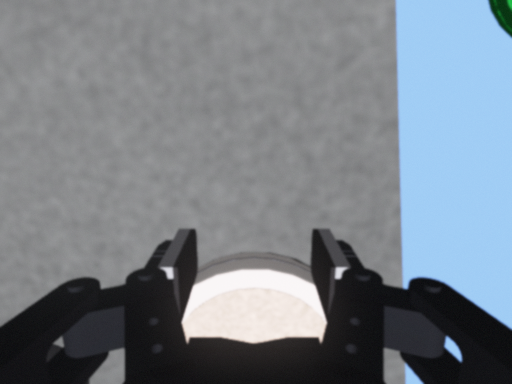

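View pics/s4c.png

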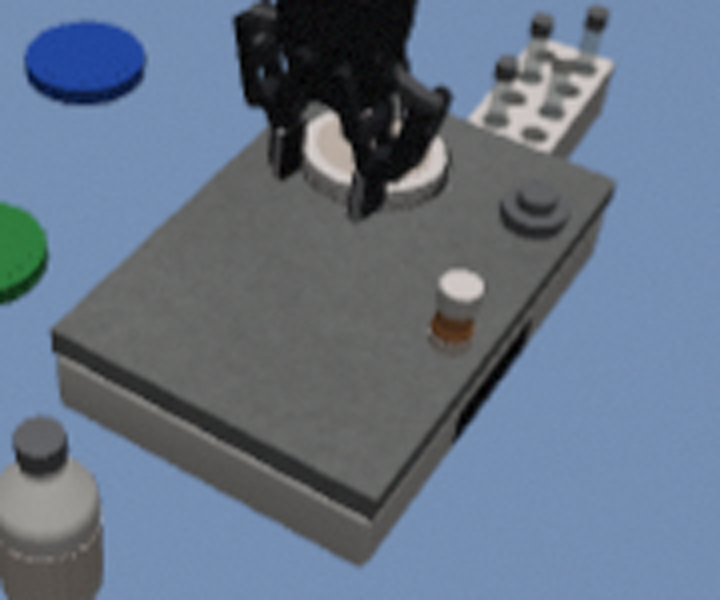

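The dish is over the recess but hasn't dropped yet, so I'll continue gently.

>>> jog_arm(increments="0 -.004 0 0 0 0;0 -.004 0 0 0 0;0 -.004 0 0 0 0;0 0 0 0 0 0")

```text
time_s: 9.05
position: [559.0, -116.3, 143.5]
ee_rot: [[-0.0, 0.491, 0.871], [-0.0, 0.871, -0.491], [-1.0, -0.0, -0.0]]
contact_force: [-0.0, 1.0, 0.5]
opening: 50.2
```

```bash
python3 - <<'E'
from fit import *
a=snap('wrist','w5.png');im2=snap('side','s5.png')
c=im2[110:260,220:400,::-1];cv2.imwrite('pics/c5.png',np.hstack([cv2.resize(c,(480,400),interpolation=cv2.INTER_CUBIC),a[180:340,150:360,::-1].repeat(1,0) if 0 else cv2.resize(a[180:340,150:360,::-1],(320,400))]))
E
```

```text
(no output)
```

View pics/c5.png

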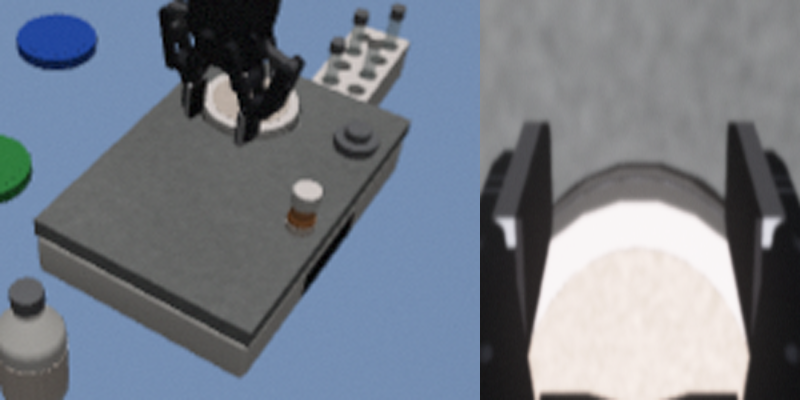

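>>> jog_arm(increments="0 -.004 0 0 0 0;0 -.004 0 0 0 0;0 -.004 0 0 0 0;0 0 0 0 0 0")

```text
time_s: 9.55
position: [557.3, -119.4, 143.5]
ee_rot: [[-0.0, 0.491, 0.871], [-0.0, 0.871, -0.491], [-1.0, -0.0, -0.0]]
contact_force: [0.4, 0.0, -0.9]
opening: 50.2
```

```bash
cat > look.py <<'E'
from fit import *
import sys
k=sys.argv[1]
a=snap('wrist','w%s.png'%k);im2=snap('side','s%s.png'%k)
c=im2[110:260,220:400,::-1];cv2.imwrite('pics/c%s.png'%k,np.hstack([cv2.resize(c,(480,400),interpolation=cv2.INTER_CUBIC),cv2.resize(a[180:340,150:360,::-1],(320,400))]))
E
python3 look.py 6
```

```text
(no output)
```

View pics/c6.png

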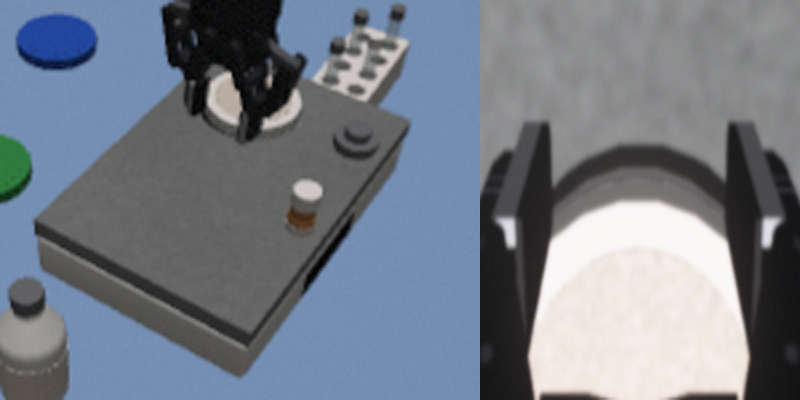

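```bash
python3 - <<'E'
from fit import *
a=cv2.imread('pics/w6.png')
print([ (r,int(a[r,254].max())) for r in range(230,285,1)])
ci=camera_info('wrist');s=get_state();R=np.array(s['ee_rot']);p=np.array(s['position'])
rc=np.array([535,-159.3,0])
for r,z in [(237,70),(238,70),(239,70),(245,70),(247,70),(249,70),(251,70),(254,70),(261,85),(262,79)]:
    X=ray(ci,254,r,z); print(r,z,(R.T@(X-p))[1], (R.T@(X-rc))[1:])
cv2.imwrite('pics/w6z.png',cv2.resize(a[220:300,180:330],None,fx=5,fy=5,interpolation=cv2.INTER_CUBIC))
E
```

```text
[(230, 147), (231, 146), (232, 146), (233, 145), (234, 143), (235, 140), (236, 131), (237, 109), (238, 80), (239, 57), (240, 53), (241, 52), (242, 53), (243, 53), (244, 53), (245, 59), (246, 71), (247, 90), (248, 104), (249, 107), (250, 106), (251, 116), (252, 120), (253, 118), (254, 117), (255, 119), (256, 118), (257, 121), (258, 124), (259, 146), (260, 189), (261, 233), (262, 247), (263, 249), (264, 250), (265, 250), (266, 250), (267, 250), (268, 250), (269, 250), (270, 250), (271, 250), (272, 250), (273, 250), (274, 250), (275, 250), (276, 250), (277, 249), (278, 244), (279, 239), (280, 240), (281, 243), (282, 244), (283, 245), (284, 245)]
237 70 2.1432090018754963 [48.   0.9]
238 70 1.6594888992602428 [47.5  0.9]
239 70 1.1749844584902274 [47.   0.9]
245 70 -1.7486120903045246 [44.1  0.9]
247 70 -2.729499278374683 [43.1  0.9]
249 70 -3.713587864630183 [42.1  0.9]
251 70 -4.7008923154942535 [41.1  0.9]
254 70 -6.187910597386846 [39.6  0.9]
261 85 -1.9090723342169693 [43.9  0.8]
262 79 -5.491267563454911 [40.3  0.8]
```

View pics/w6z.png

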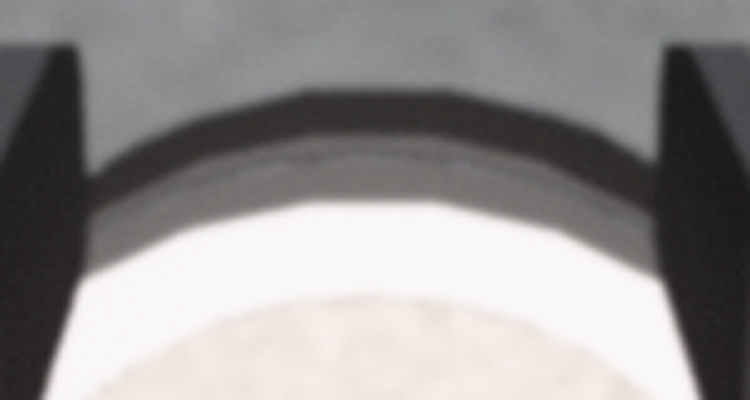

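>>> jog_arm(increments="0 0 0 0 0 0;0 .007 0 0 0 0;0 0 0 0 0 0")

```text
time_s: 9.95
position: [558.6, -117.1, 143.5]
ee_rot: [[0.0, 0.491, 0.871], [0.0, 0.871, -0.491], [-1.0, 0.0, -0.0]]
contact_force: [0.0, 0.6, 0.1]
opening: 50.5
```

```bash
python3 look.py 7
```

```text
(no output)
```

View pics/c7.png

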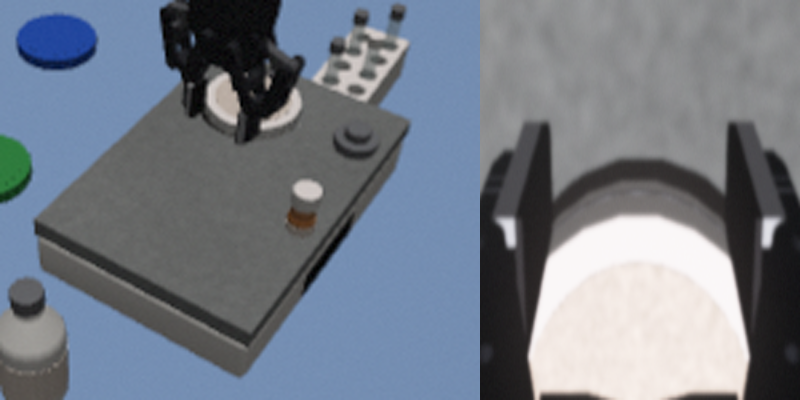

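>>> jog_arm(increments="0 .03 0 0 0 0;-.04 .03 0 0 0 0;-.1 0 0 0 0 0;-.15 0 0 0 0 0;-.15 0 0 0 0 0;-.1 0 0 0 0 0;0 0 0 0 0 0")

```text
time_s: 10.75
position: [569.0, -101.6, 310.3]
ee_rot: [[0.006, 0.491, 0.871], [0.001, 0.871, -0.491], [-1.0, 0.004, 0.005]]
contact_force: [-0.2, 0.1, -0.5]
opening: 50.4
```

```bash
python3 - <<'E'
from fit import *
ci=camera_info('wrist');a=snap('wrist','w8.png');im2=snap('side','s8.png')
c=im2[110:260,220:400,::-1];cv2.imwrite('pics/s8c.png',cv2.resize(c,None,fx=4,fy=4,interpolation=cv2.INTER_CUBIC))
E
```

```text
(no output)
```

View pics/w8.png

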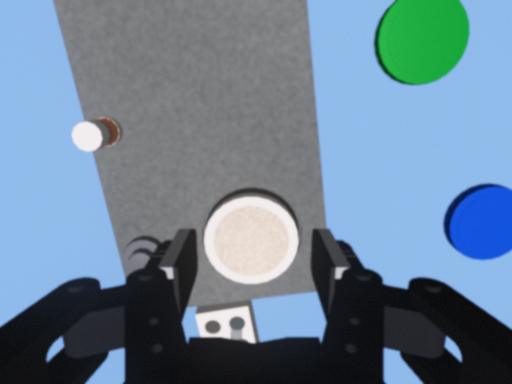

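View pics/s8c.png

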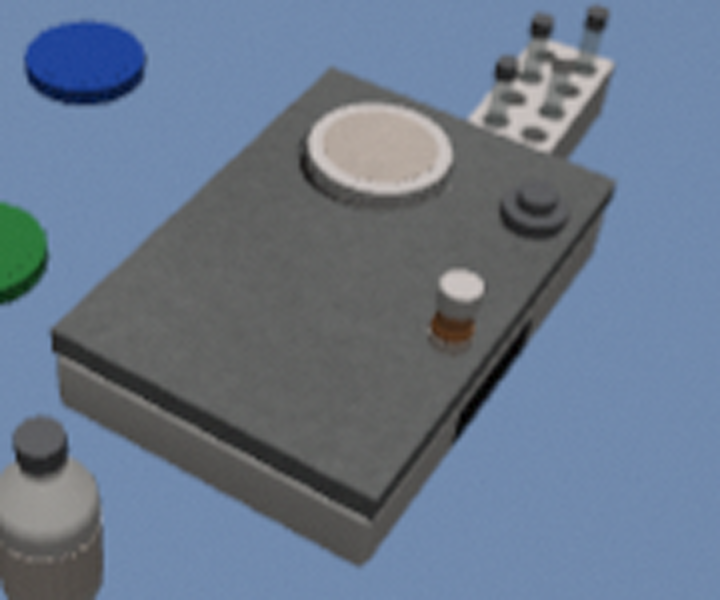

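```bash
cat > meas.py <<'E'
from fit import *
import sys
from scipy.optimize import least_squares
k=sys.argv[1]; obs=[]
fi=[]
for n,f,seed in [('wrist','w%s.png'%k,None),('side','s%s.png'%k,None)]:
    im=cv2.imread('pics/'+f); ci=camera_info(n); u,v=map(int,proj(ci,[535,-159,82])); g=im.min(2)
    th=150 if n=='wrist' else (int(g[v,u])-25)
    hsv=im.astype(int)
    n_,l,s,ce=cv2.connectedComponentsWithStats((g>th).astype(np.uint8)); m=(l==l[v,u]).astype(np.uint8)
    cs,_=cv2.findContours(m,cv2.RETR_EXTERNAL,cv2.CHAIN_APPROX_NONE); h=max(cs,key=cv2.contourArea)
    e=cv2.fitEllipse(h);print(n,th,e)
    im3=im.copy();cv2.drawContours(im3,[h],-1,(0,0,255),1);cv2.imwrite('pics/m%s_%s.png'%(k,n),cv2.resize(im3[max(0,v-50):v+50,u-70:u+70],None,fx=5,fy=5))
    for z in (79,82,85):
        P=np.array([ray(ci,*q[0].astype(float),z)[:2] for q in h]).astype(np.float32)
        (c,ax,an)=cv2.fitEllipse(P);print(' z',z,'c',np.array(c),'ax',np.array(ax),an)
E
python3 meas.py 8
```

```text
wrist 150 ((250.6608123779297, 240.17950439453125), (88.0435791015625, 94.32910919189453), 90.08306121826172)
 z 79 c [ 532.2 -160.6] ax [88.1 88.9] 146.42288208007812
 z 82 c [ 532.9 -159.4] ax [87.2 88. ] 146.42283630371094
 z 85 c [ 533.6 -158.2] ax [86.3 87.1] 146.42282104492188
side 135 ((314.57708740234375, 146.68528747558594), (21.666444778442383, 35.20430374145508), 96.34923553466797)
 z 79 c [ 532.3 -162.2] ax [86.8 87.5] 153.7331085205078
 z 82 c [ 532.2 -158.3] ax [86.3 87. ] 153.7326202392578
 z 85 c [ 532.  -154.4] ax [85.8 86.5] 153.73297119140625
```

```bash
python3 -c "
import cv2,numpy as np
a=cv2.imread('pics/m8_wrist.png');b=cv2.imread('pics/m8_side.png')
cv2.imwrite('pics/m8.png',cv2.resize(np.vstack([a[:500],b[:500]]),(560,600)))"
```

```text
(no output)
```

View pics/m8.png

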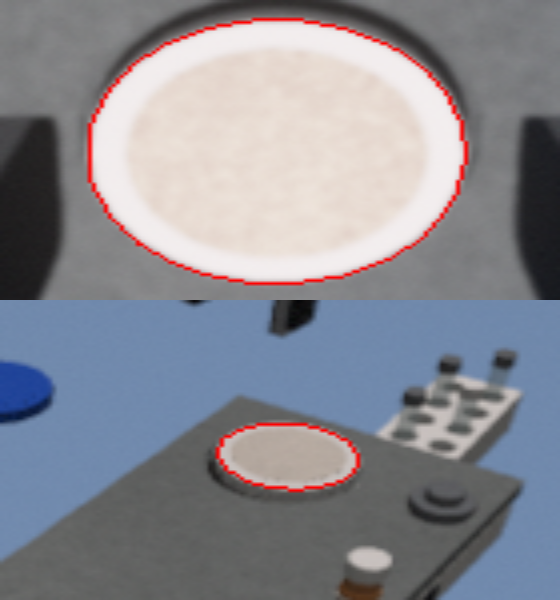

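```bash
python3 - <<'E'
from fit import *
im=cv2.imread('pics/side0.png'); ci=camera_info('side'); u,v=map(int,proj(ci,[596,-51.7,85])); g=im.min(2)
th=int(g[v,u])-25
n_,l,s,ce=cv2.connectedComponentsWithStats((g>th).astype(np.uint8)); m=(l==l[v,u]).astype(np.uint8)
cs,_=cv2.findContours(m,cv2.RETR_EXTERNAL,cv2.CHAIN_APPROX_NONE); h=max(cs,key=cv2.contourArea)
print(th,cv2.fitEllipse(h))
for z in (79,82,85):
    P=np.array([ray(ci,*q[0].astype(float),z)[:2] for q in h]).astype(np.float32)
    c,ax,an=cv2.fitEllipse(P);print(z,np.array(c),np.array(ax))
# w1 with pose shift
im=cv2.imread('pics/w1.png'); ci=dict(camera_info('wrist'));s=get_state()
Rn=np.array(s['ee_rot']);pn=np.array(s['position']);a=np.radians(-29.3+0);
X=np.array([0,0,-1.]);Z=np.array([.868,-.496,0]);Z/=np.linalg.norm(Z);Ro=np.stack([X,np.cross(Z,X),Z],1);po=np.array([625.93,0,304.0])
# cam in tool: Xc=R X+t ; X=Rn q+pn
R=np.array(ci['R']);t=np.array(ci['t']);A=R@Rn;b=R@pn+t
ci['R']=A@Ro.T;ci['t']=b-ci['R']@po
g=im.min(2);n_,l,s,ce=cv2.connectedComponentsWithStats((g>150).astype(np.uint8)); m=(l==l[234,253]).astype(np.uint8)
cs,_=cv2.findContours(m,cv2.RETR_EXTERNAL,cv2.CHAIN_APPROX_NONE); h=max(cs,key=cv2.contourArea)
for z in (79,82,85):
    P=np.array([ray(ci,*q[0].astype(float),z)[:2] for q in h]).astype(np.float32)
    c,ax,an=cv2.fitEllipse(P);print('w1',z,np.array(c),np.array(ax))
# side: ellipse of recess black + visible height: zoom
im=cv2.imread('pics/s8.png');cv2.imwrite('pics/s8z.png',cv2.resize(im[125:175,285:345],None,fx=10,fy=10,interpolation=cv2.INTER_CUBIC))
im=cv2.imread('pics/side0.png');cv2.imwrite('pics/s0z.png',cv2.resize(im[145:195,250:310],None,fx=10,fy=10,interpolation=cv2.INTER_CUBIC))
E
```

```text
133 ((281.5303649902344, 169.34791564941406), (25.346315383911133, 38.16389083862305), 93.5923080444336)
79 [596.1 -59.7] [88.  88.4]
82 [595.6 -56.3] [87.5 88. ]
85 [595.1 -53. ] [87.  87.5]
w1 79 [594.8 -55.5] [91.3 91.5]
w1 82 [595.5 -54.4] [90.3 90.6]
w1 85 [596.1 -53.3] [89.4 89.7]
```

View pics/s8z.png

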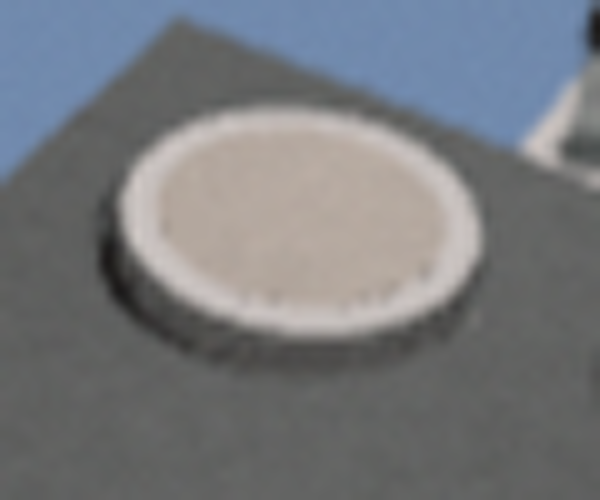

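View pics/s0z.png

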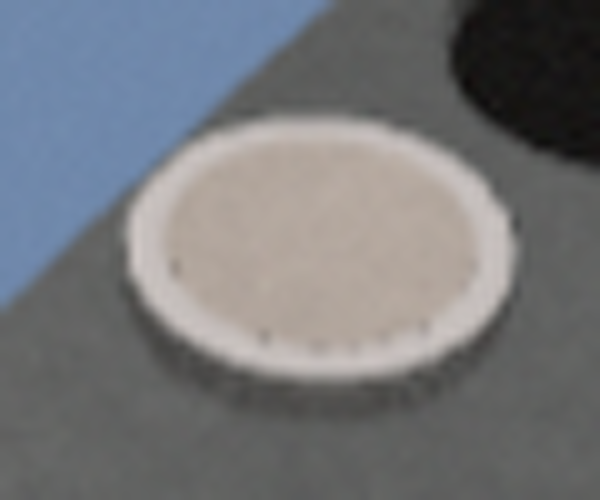

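```bash
python3 - <<'E'
from fit import *
ci=camera_info('wrist');s=get_state();R=np.array(s['ee_rot']);p=np.array(s['position'])
c=-np.array(ci['R']).T@np.array(ci['t']);print('cam',c,'tool',R.T@(c-p),'axis',R.T@np.array(ci['R'])[2])
im=cv2.imread('pics/side0.png'); ci=camera_info('side'); u,v=map(int,proj(ci,[535,-159,70])); g=im.max(2);print(u,v,g[v,u], 'cam',-np.array(ci['R']).T@np.array(ci['t']))
m=(g<60).astype(np.uint8);n_,l,s,ce=cv2.connectedComponentsWithStats(m);m=(l==l[v,u]).astype(np.uint8)
cs,_=cv2.findContours(m,cv2.RETR_EXTERNAL,cv2.CHAIN_APPROX_NONE);h=max(cs,key=cv2.contourArea)
P=np.array([ray(ci,*q[0].astype(float),70)[:2] for q in h]).astype(np.float32)
print(cv2.fitEllipse(P),cv2.fitEllipse(h),s[l[v,u]])
# polygon of recess rim over s8
im=cv2.imread('pics/s8.png');k=8;x0,y0=280,120
big=cv2.resize(im[120:180,280:350],None,fx=k,fy=k,interpolation=cv2.INTER_CUBIC)
for r,z,col,ctr in [(48.5,70,(0,255,255),(535,-159.3)),]:
    pts=[proj(ci,[ctr[0]+r*np.cos(a),ctr[1]+r*np.sin(a),z]) for a in np.linspace(0,6.29,80)]
    cv2.polylines(big,[((np.array(pts)-[x0,y0]+.5)*k).astype(int)],True,col,1)
cv2.imwrite('pics/ov.png',big)
E
```

```text
cam [599.8 -45.2 376. ] tool [-69.4  64.4   0.8] axis [ 1.  -0.3  0. ]
312 149 25 cam [506.1 547.3 625.1]
((534.494873046875, -159.136474609375), (89.37730407714844, 91.81416320800781), 108.01268768310547) ((313.1294860839844, 150.15834045410156), (22.32683753967285, 36.94841003417969), 96.01310729980469) [295 139  37  23 691]
```

View pics/ov.png

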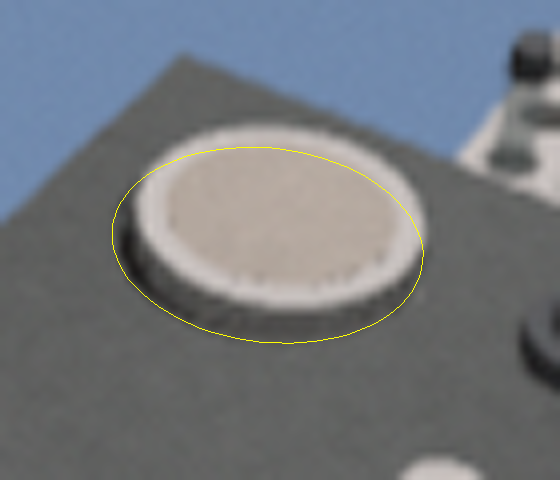

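```bash
cat > fit3.py <<'E'
from fit import *
import sys
from scipy.optimize import least_squares
k=sys.argv[1]
def contour(im,u,v,th):
    g=im.min(2);n_,l,s,ce=cv2.connectedComponentsWithStats((g>th).astype(np.uint8)); m=(l==l[v,u]).astype(np.uint8)
    cs,_=cv2.findContours(m,cv2.RETR_EXTERNAL,cv2.CHAIN_APPROX_NONE); return max(cs,key=cv2.contourArea)[:,0].astype(float)
D=[]
for n,f,th,r,b in [('wrist','w%s.png'%k,150,44.8,(596.1-595.5,-53.3+52)),('side','s%s.png'%k,133,43.6,(595.1-595.5,-53+52))]:
    ci=camera_info(n);u,v=map(int,proj(ci,[535,-159,82]));D.append((ci,contour(cv2.imread('pics/'+f),u,v,th),r,np.array(b)))
def res(q):
    x,y,z,a,b=q;out=[]
    for ci,h,r,bb in D:
        R=np.array(ci['R']);c=-R.T@np.array(ci['t']);K=np.array(ci['intrinsics'])
        # plane z = z + a*(X-x)+b*(Y-y) (with bias-shifted centre)
        cx,cy=x+bb[0],y+bb[1]
        for p in h:
            P1=ray(ci,*p,0.);d=P1-c
            t=(z-a*cx-b*cy+a*c[0]+b*c[1]-c[2])/(d[2]-a*d[0]-b*d[1]);X=c+t*d
            out.append((np.linalg.norm(X-[cx,cy,z])-r)*(1 if n else 1))
    return np.array(out)
for fixed in (None,79.,85.):
    if fixed is None: s=least_squares(res,[533,-159,82,0,0],loss='soft_l1'); q=s.x
    else:
        s=least_squares(lambda q:res([q[0],q[1],fixed,0,0]),[533,-159],loss='soft_l1'); q=s.x
    J=s.jac;cov=np.linalg.inv(J.T@J)*2*s.cost/len(s.fun)
    print(fixed,np.round(q,4),'sd',np.round(np.sqrt(np.diag(cov)),4),'rms',np.sqrt(2*s.cost/len(s.fun)))
print('tilt plane range over dish = 90*slope mm')
E
python3 fit3.py 8
```

```text
None [ 532.  -159.1   80.1    0.     0. ] sd [0.1 0.1 0.2 0.  0. ] rms 0.7473069071571127
79.0 [ 531.9 -159.6] sd [0.1 0.1] rms 0.8028558280947529
85.0 [ 532.7 -155.7] sd [0.2 0.2] rms 1.3728095351657204
tilt plane range over dish = 90*slope mm
```

```bash
sed -i 's/np.round(q,4)/[round(float(i),4) for i in q]/;s/np.round(np.sqrt(np.diag(cov)),4)/[round(float(i),4) for i in np.sqrt(np.diag(cov))]/' fit3.py; python3 fit3.py 8 | head -1
```

```text
None [531.9702, -159.0947, 80.0553, 0.0154, 0.01] sd [0.0877, 0.1171, 0.1743, 0.0042, 0.0028] rms 0.7473069071571127
```

The dish top in the wrist view jumped by about 7 rows between w4 and w5, which is a drop of about 6 mm. The two-camera fit gives its top at z≈80 mm, against 79 mm seated and 85 mm on the deck. It shows little tilt. The dish is seated against the robot-side wall, so the button comes next.

```bash
python3 go.py 435.6 -125.5 190 -29.4
```

```text
t 10.85 pos [ 567.6632 -100.895   306.5253] F [ 0.6795 -0.3656  0.699 ] op 50.224570107683796
dist 177.83205677000154 toolfrac total [ 0.3877 -0.2878 -0.3439]
rotfrac total [ 0.0005  0.0006 -0.0009]
```

Move sideways first, then down.

>>> jog_arm(increments="0 -.072 -.086 0 0 0;0 -.072 -.086 0 0 0;.05 -.072 -.086 0 0 0;.08 -.072 -.086 0 0 0;.12 0 0 0 0 0;.1377 0 0 0 0 0;0 0 0 0 0 0;0 0 0 0 0 0", fingers=-1, grip_force=20)

```text
time_s: 11.65
position: [434.5, -126.8, 189.4]
ee_rot: [[-0.003, 0.492, 0.87], [-0.001, 0.87, -0.492], [-1.0, -0.003, -0.002]]
contact_force: [0.6, -0.9, -0.6]
opening: -0.1
```

```bash
python3 go.py 435.6 -125.5 170 -29.4; python3 - <<'E'
from fit import *
a=snap('wrist','w9.png');im2=snap('side','s9.png')
c=im2[110:260,220:400,::-1];cv2.imwrite('pics/s9c.png',cv2.resize(c,None,fx=4,fy=4,interpolation=cv2.INTER_CUBIC))
ci=camera_info('wrist');s=get_state();R=np.array(s['ee_rot']);p=np.array(s['position'])
print('btn px',proj(ci,[435.6,-125.5,92]),proj(camera_info('side'),[435.6,-125.5,92]),'tip',[proj(ci,p+R@np.array([L,0,0])) for L in (70,73,76,82)])
E
```

```text
t 11.65 pos [ 434.4728 -126.833   189.3808] F [ 0.6035 -0.9306 -0.6271] op -0.1064898800811063
dist 19.459306717010435 toolfrac total [0.0646 0.0059 0.0012]
rotfrac total [-0.0009 -0.0012  0.0017]
btn px (np.float64(250.6529459921747), np.float64(219.71224742831495)) (np.float64(354.08454778349403), np.float64(157.62961758407405)) tip [(np.float64(251.6576437880755), np.float64(244.73660980260215)), (np.float64(251.6913763049786), np.float64(241.88830794067405)), (np.float64(251.72386287330139), np.float64(239.14511628546956)), (np.float64(251.78536472431725), np.float64(233.95159562819967))]
```

View pics/w9.png

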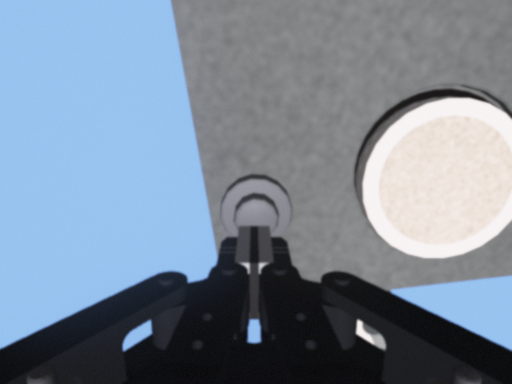

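View pics/s9c.png

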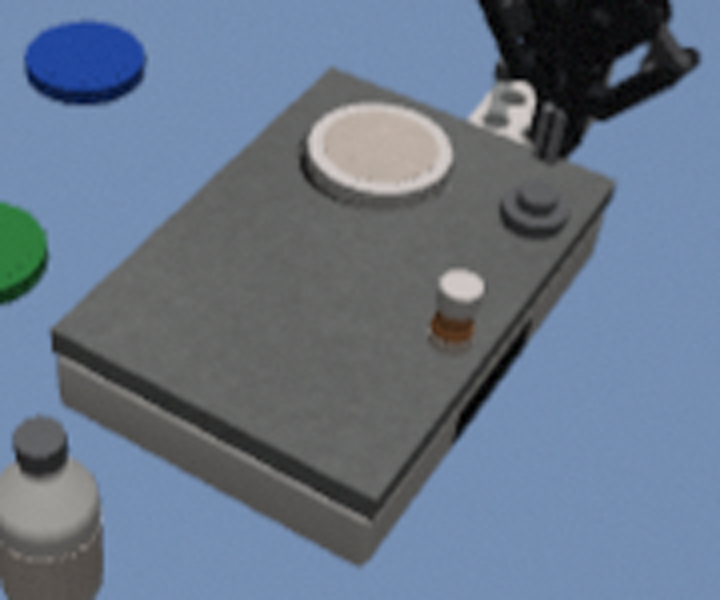

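>>> jog_arm(increments="0 .009 .004 0 0 0;.03 0 0 0 0 0;.03 0 0 0 0 0;0 0 0 0 0 0")

```text
time_s: 12.15
position: [436.8, -124.3, 170.2]
ee_rot: [[-0.002, 0.491, 0.871], [-0.0, 0.871, -0.491], [-1.0, -0.001, -0.001]]
contact_force: [-0.9, -0.3, 0.1]
opening: 0.2
```

>>> jog_arm(increments=".007 0 0 0 0 0;0 0 0 0 0 0")

```text
time_s: 12.35
position: [437.2, -124.7, 168.9]
ee_rot: [[-0.0, 0.491, 0.871], [-0.0, 0.871, -0.491], [-1.0, -0.0, -0.0]]
contact_force: [0.4, -0.1, -0.3]
opening: -0.3
```

>>> jog_arm(increments=".007 0 0 0 0 0;0 0 0 0 0 0")

```text
time_s: 12.55
position: [437.3, -124.5, 166.9]
ee_rot: [[-0.0, 0.491, 0.871], [-0.0, 0.871, -0.491], [-1.0, -0.0, -0.0]]
contact_force: [0.2, -0.2, 0.3]
opening: 0.2
```

>>> jog_arm(increments=".007 0 0 0 0 0;0 0 0 0 0 0")

```text
time_s: 12.75
position: [437.3, -124.5, 164.8]
ee_rot: [[-0.0, 0.491, 0.871], [-0.0, 0.871, -0.491], [-1.0, -0.0, 0.0]]
contact_force: [0.2, 0.3, 0.2]
opening: -0.3
```

>>> jog_arm(increments=".005 0 0 0 0 0;0 0 0 0 0 0")

```text
time_s: 12.95
position: [437.3, -124.6, 163.3]
ee_rot: [[0.0, 0.491, 0.871], [-0.0, 0.871, -0.491], [-1.0, -0.0, 0.0]]
contact_force: [0.7, 0.5, 2.6]
opening: -0.3
```

>>> jog_arm(increments=".005 0 0 0 0 0;0 0 0 0 0 0")

```text
time_s: 13.15
position: [437.4, -124.6, 161.9]
ee_rot: [[0.0, 0.491, 0.871], [-0.0, 0.871, -0.491], [-1.0, -0.0, 0.0]]
contact_force: [0.1, 1.0, 3.0]
opening: 0.2
```

>>> jog_arm(increments=".005 0 0 0 0 0;0 0 0 0 0 0")

```text
time_s: 13.35
position: [437.3, -124.6, 160.3]
ee_rot: [[0.0, 0.491, 0.871], [-0.0, 0.871, -0.491], [-1.0, -0.0, 0.0]]
contact_force: [-0.1, 0.7, 4.8]
opening: -0.2
```

>>> jog_arm(increments=".004 0 0 0 0 0;0 0 0 0 0 0")

```text
time_s: 13.55
position: [437.4, -124.6, 159.1]
ee_rot: [[0.0, 0.491, 0.871], [-0.0, 0.871, -0.491], [-1.0, -0.0, 0.0]]
contact_force: [0.7, 0.2, 4.7]
opening: -0.1
```

Contact came at TCP z≈165, so full travel is at about 159. I'll press to the hard stop.

>>> jog_arm(increments=".003 0 0 0 0 0;0 0 0 0 0 0")

```text
time_s: 13.75
position: [437.4, -124.6, 158.5]
ee_rot: [[0.0, 0.491, 0.871], [0.0, 0.871, -0.491], [-1.0, 0.0, -0.0]]
contact_force: [-3.5, 1.7, 14.9]
opening: 0.1
```

>>> jog_arm(increments=".002 0 0 0 0 0;0 0 0 0 0 0")

```text
time_s: 13.95
position: [437.5, -124.7, 158.3]
ee_rot: [[0.0, 0.491, 0.871], [0.001, 0.871, -0.491], [-1.0, 0.001, -0.0]]
contact_force: [-6.2, 1.6, 29.0]
opening: -0.0
```

>>> jog_arm(increments="-.02 0 0 0 0 0;-.05 0 0 0 0 0;-.14 0 0 0 0 0;-.14 0 0 0 0 0;-.14 0 0 0 0 0;0 .13 -.05 0 0 0;0 .13 -.05 0 0 0;0 .13 -.05 0 0 0;0 .13 -.05 0 0 0;0 .13 -.05 0 0 0;0 .13 -.05 0 0 0;0 .13 -.05 0 0 0;0 .13 -.05 0 0 0;0 .13 -.05 0 0 0;0 0 0 0 0 0")

```text
time_s: 15.45
position: [491.6, 253.3, 303.8]
ee_rot: [[-0.0, 0.485, 0.874], [-0.001, 0.874, -0.485], [-1.0, -0.001, 0.0]]
contact_force: [-0.1, -0.8, 0.2]
opening: 0.0
```

```bash
python3 - <<'E'
from fit import *
a=snap('top','t10.png');b=snap('side','s10.png')
A=cv2.resize(a[150:300,210:440,::-1],(460,300),interpolation=cv2.INTER_CUBIC);B=cv2.resize(b[115:205,260:380,::-1],(400,300),interpolation=cv2.INTER_CUBIC)
cv2.imwrite('pics/f10.png',np.vstack([cv2.resize(A,(460,300)),cv2.copyMakeBorder(B,0,0,0,60,0)]))
for n in('top','side'):
  ci=camera_info(n)
  for l in ['vial','bottle','rack','start_top','dish']:
    print(n,l,[(round(d['conf'],2),w(ci,d['location'])) for d in landmark_of(l,n)][:4])
im=cv2.imread('pics/t10.png');g=im.min(2);ci=camera_info('top')
n_,L,s,ce=cv2.connectedComponentsWithStats((g>130).astype(np.uint8));u,v=map(int,proj(ci,[533,-159,79]));m=(L==L[v,u]).astype(np.uint8)
cs,_=cv2.findContours(m,cv2.RETR_EXTERNAL,cv2.CHAIN_APPROX_NONE);e=cv2.fitEllipse(max(cs,key=cv2.contourArea));print(e,ray(ci,*e[0],79))
E
```

```text
top vial [(0.44, array([472.2, -12.4,  74. ]))]
top bottle [(0.73, array([658.4, 147.9,  -1. ]))]
top rack [(0.81, array([ 435. , -291.9,   -0.5]))]
top start_top [(0.53, array([ 436.2, -126.5,   92.2]))]
top dish [(0.87, array([777.1, -79.4,  -0.7])), (0.86, array([ 533.3, -161.7,   62.4])), (0.75, array([ 764.2, -302.1,   -1.9])), (0.73, array([808.9,  90.6,   0.6]))]
side vial []
side bottle [(0.68, array([657.4, 142.8,   1.1]))]
side rack []
side start_top [(0.68, array([ 532.6, -160.4,   62.7]))]
side dish [(0.96, array([809.1,  91.6,  -3.4])), (0.65, array([777.3, -77.4,  -4.6])), (0.63, array([ 761.3, -299.6,    4.8])), (0.39, array([ 533.5, -161.7,   62.8]))]
((339.21588134765625, 225.30990600585938), (38.8714714050293, 39.87818908691406), 141.7321014404297) [ 532.8 -161.7   79. ]
```

View pics/f10.png

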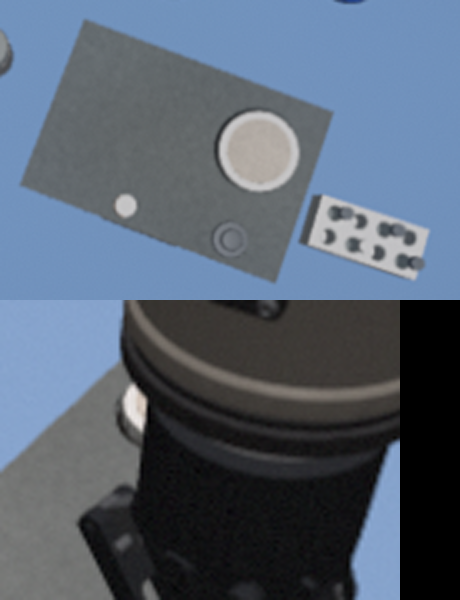

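```bash
python3 -c "
from plant import *
print(job_done(), get_state()['time_s'])"
```

```text
the job is handed in; nothing more can be done
the job is handed in; nothing more can be done
```

I pushed the white dish across the deck with two fingertips, without gripping or lifting it, until it dropped into the recess. After that I pressed the start button and released it. The last clock reading was about 15.5 s, plus under 1 s of final camera checks.

**Dish:**
- Both cameras placed its underside at z ≈ 62–63 mm; the recess floor is at 64 mm.
- Before the press, the two-camera fit put its top at about 80 mm (79 mm when seated). The fit showed about 1° of tilt, which I took as measurement noise.
- It rests about 3 mm off the recess centre, towards the far wall and the robot, within the 3.5 mm play.

**Button:** It resisted with about 5 N through roughly 6 mm of travel, then rose to 29 N at the hard stop. After release, the top camera read its top at 92 mm, the released height.

**Bystanders:** In the top view the vial, bottle and rack stood within about 2 mm of their starting places. The arm hid the vial, the rack and most of the dish from the final side view, so for the vial and rack I have only the top view.

**Disagreements and slips:**
- At first I misread the wrist view as "not dropped" and pushed the dish a few millimetres further, still inside the play.
- While feeling for the deck height, the fingertips pressed on the mixer's deck with up to 55 N. That was the fingers rather than the arm or gripper body, and under the 120 N wrist limit.

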